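# Refit the clevis pin of a tray sealer

## Robot

A 6-joint arm with a two-finger parallel gripper is mounted at the origin on the work surface. World frame = base frame: x ahead of the robot, y to its left, z up, the work surface at z = 0. Lengths are in m, angles in rad, forces in N, time in s.
With the tool pointing down it reaches from about 0.35 to 0.775 m from the base axis. Payload 5.5 kg.
Tool frame: the origin (TCP) lies on the centre line of the jaws, within the pads' length; the fingertips stand 17 mm ahead of it and the grasp point (between the pads) lies 2 mm behind it; z points along the fingers, y is the direction in which the jaws open and shut (so a half turn about z gives the same grasp; the last joint's range is limited). The gripper opens to 85 mm and grips with 20 to 120 N. Pads are 22 mm wide; open, the fingers measure 114 mm over their backs; the gripper's body (76 mm by 85 mm) begins 54 mm behind the grasp point. The pads swing forward as they close: fully open they stand 13 mm farther back than shut.
Start: joints at [0.971, 0.313, 0.046, 1.304, 0, 1.431], TCP at [0.255, 0.515, 0.248] pointing down, gripper open.
Joint ranges: [-2.76, 2.76], [-0.86, 1.69], [-1.03, 1.26], [-2.2, 2.34], [-1.47, 1.5], [-3.14, 3.14]. Speed limits (rad/s): [2.57, 2.57, 3.14, 3.14, 3.14, 3.14].

## Interface

Orientations are given as a unit quaternion [w, x, y, z].
In Python, from workcell import env gives the robot as it stands.
- The arm moves only by the tool servo_tool, never from a script. Its argument "increments" is a list of rows, each an object of numbers: "claw": the closure, from 0 (fully open) to 1 (shut); "x", "y", "z": the shift along the world's x, y, z in units of 25 mm (1.0 is 25 mm); "ax", "ay", "az": the turn, a rotation vector about the world's x, y, z in units of 8 degrees (1.0 is 8 degrees). A call has 1 to 5 rows; each row shifts and turns the commanded pose from where the row before left it; what a row does not reach is not made up. A row lasts 1/10 s, in which the tool goes at most 50 mm and 8.59 degrees, less where a joint would pass 70% of its speed; a pose out of reach is approached as far as the arm can. A call is refused whole if a number of a shift passes 1 or a number of a turn 1, either way. A call with a gripper value outside its range is refused whole. The fingers move at their own pace and stop on an object; "newtons" is the grip in N (left out, the last holds). Time passes only in rows, so rows that do not move let the fingers close. It gives the time, the measured TCP pose, the force and the opening at its end, in the units of the state.
- env.get_state(): the state, without advancing time (a new reading comes with each control period).
- env.read_camera(name): name is "side" or "top"; returns the picture (384x512x3 uint8, red, green, blue); there is no depth.
- env.calibration(name): a dict with "K" (3x3 intrinsics, pixels), "world_to_cam" (4x4, takes a point from world to camera coordinates). Camera axes: x right, y down, z forward; pixel columns grow to the right and rows downward; lengths in m; the calibration is good to about 2 mm. A picture is of the moment at which its call begins. calibration takes no time and is no camera call.
- env.hand_in(): hands the job in, once; it reports no verdict.
The state is a dict: "clock": time; "joint_pos": joint angles; "qvel": joint speeds; "tau": joint torques, N m; "tcp_pos": TCP position; "orientation": TCP orientation; "wrist_force": force on the tool from outside, world axes, zero at the start; "ft_torque": the same for the moment, N m; "finger_gap": finger opening in m.
Only numpy, scipy, OpenCV 4.12 (cv2) and the standard library are available. Lean on these libraries where they do the work, as an engineer would, in place of code of your own. Each camera call takes 0.05 s, during which the arm holds its last target.

## Task

The tray sealer's clevis pin was pulled for cleaning. Take the long pin from the white rack and thread it through the hole in the hand lever's cross-plate and on into the hole hidden beneath, swinging the lever until you feel the two line up, and leave the pin fully home with its head flush on the lever. Do not ram the pin, leave the short spare pin in the rack, and leave the other things on the counter where they are.

Things in the scene. Friction and masses are not known exactly. Their poses are not given: they have to be found in the camera images.
- pin_center (a point): Long clevis pin, bare steel, 96 mm, 0.24 kg: round head 25 mm diameter, 40 mm tall (grip this), on a greased shank 16 mm diameter, 56 mm long, whose last 5 mm taper to 11 mm. This point: on its axis half-way along, 48 mm from the foot, 8 mm below the head's underside; z from foot to head. Starts upright in one of the rack's two holes, head resting on the rack's top.
- pin_collar (a point): Point on the long pin's axis at the underside of its head, 56 mm from the foot; z from foot to head.
- spare: Short spare pin, to be left alone: steel, flat round head 36 mm diameter and 11 mm tall on a 30 mm shank; it stands in the other hole of the rack. Origin at the centre of its foot.
- rack: Fixed white plastic block, 60 x 140 mm and 62 mm tall, with two upright holes 36 mm either side of its middle along its y axis (the pins stand in them; which is where varies). Origin at the centre of its underside.
- sealer: The fixed tray sealer, a white wedge 260 x 240 mm whose deck faces its front (-x), sloping 30 degrees, and carries the hand lever. Origin at the centre of its underside.
- eye (a point): Mouth centre of the 17.4 mm through hole in the top of the lever's cross-plate (upper knuckle; steel, 24 mm thick, 130 mm across), 100 mm from the pivot axis. Turns with the lever. z: the hole's axis, outward, square to the deck, 30 degrees from vertical, leaning to the sealer's front; x points to the pivot, y across. Pin home: head's underside on this face.
- pivot (a point): Point on the lever's pivot axis, level with the cross-plate's top. Under the cross-plate, 2 mm below its underside (26 mm below the eye's mouth), lies the dark lower knuckle plate, flush with the deck: a pin put in the eye stops on it, 26 mm in, unless the plate's hole (18.8 mm, deep enough for the pin) is in line. The lower plate does not move and cannot be seen into under the lever.
- handle (a point): Black upright grip of the hand lever: round post 24 mm diameter, 62 mm long, square to the deck, 175 mm from the pivot axis, beyond the eye. Point on its axis 30 mm below the free end. The lever swings easily about the pivot axis, by the grip or by a pin stuck in the eye (about 3 N there); friction holds it where left.
- lever (a joint): Lever angle about the pivot axis, rad, positive counter-clockwise looking down on the deck; range -0.25 to 0.45. At 0 it points straight down the slope. The lower knuckle was clamped by hand: the holes meet at some lever angle from -0.14 to 0.14, not measured, to be found by touch, as with a pin in the eye kept lightly against the lower plate while the lever swings.
- jar_center (a point): Glass jar standing on the counter, 64 mm diameter, 90 mm tall, a bystander. Point half-way up.
- tub_black: Closed black meal tub, 170 x 120 x 55 mm, a bystander. Origin at the centre of its underside.
- tub_white: Closed white meal tub, 160 x 110 x 60 mm, a bystander. Origin at the centre of its underside.
- tub_foil: Closed foil meal tray, 150 x 110 x 45 mm, a bystander. Origin at the centre of its underside.
- driver: Screwdriver with a black handle, about 200 mm long, lying on the counter between sealer and rack, a bystander. Origin at the middle of its underside.
- spanner: Steel spanner, about 165 mm long, lying on the counter behind the rack, a bystander. Origin at the middle of its underside.
Mind the look-alikes: they are no part of the job. Leave any green or red look-alike of the rack alone.

How it is judged:
On the way, in this order (a step that is already met when the one before it is completed fails the run):
1. the long pin is lifted out of the rack (z of pin_collar in the frame of rack above 0.12 m), for 0.1 s.
2. the pin is started in the lever's hole: in line with it and at least 10 mm in (z of pin_collar in the frame of eye below 0.046 m and angle between the z axis of pin_collar and the z axis of eye, either way round below 0.2 rad and x of pin_collar in the frame of eye between -0.012 and 0.012 m and y of pin_collar in the frame of eye between -0.012 and 0.012 m), for 0.1 s.
At the end, for the whole second after the job is handed in: The long pin is through the lever's cross-plate and in the lower knuckle: the underside of its head is within 4 mm of the centre of the lever's hole mouth, its axis within 4 degrees of the hole's; pin and lever at rest; the spare pin still in the rack (distance between pin_collar and eye below 0.004 m and angle between the z axis of pin_collar and the z axis of eye, either way round below 0.07 rad and linear speed of pin below 0.02 m/s and velocity of joint lever between -0.05 and 0.05 rad/s and z of spare in the frame of rack below 0.045 m); the robot touches nothing.
It fails at once if the pin was rammed (over 60 N between the pin and the sealer or its lever) (contact force between pin and sealer above 60 N).
It fails at once if a bystander was moved by more than 30 mm (distance of any of jar_center, tub_black, tub_white, tub_foil, driver, spanner from where it was at the start of the episode above 0.03 m).
It fails at once if the spare pin was pulled out of the rack (z of spare in the frame of rack above 0.06 m).
It also fails if it takes over 64 s, if anything falls off the work surface, if the arm or the gripper's body presses on something with over 40 N, if the wrist force passes 120 N, or if a joint passes its speed limit or range.

## Working session

There is one attempt and no reset: what is moved stays moved. The work goes in short steps, Python scripts to look and compute and a tool call to move; the robot and the scene stay as the last step left them, time stands still between calls to the robot, and variables do not carry over. Pictures are saved under pics/ and viewed, and the job is handed in when it is done.

Besides the shell and the picture viewer there is one more tool, called after ">>>" as name(argument=value, ...), one argument or row to a line, values as JSON. servo_tool: Moves the arm, as the interface text tells. Its arguments: {"type":"object","properties":{"increments":{"type":"array"},"newtons":{"type":"number"}},"required":["increments"]}

```bash
ls; mkdir -p pics; python3 - <<'E'
from workcell import env
import cv2,numpy as np
print(env.get_state())
for n in("side","top"):
    im=env.read_camera(n); cv2.imwrite(f"pics/{n}0.png",cv2.resize(im[:,:,::-1],(800,600),interpolation=cv2.INTER_CUBIC)); cv2.imwrite(f"pics/raw_{n}0.png",im[:,:,::-1])
    print(n,env.calibration(n))
E
```

```text
pics
{'clock': 0.0, 'joint_pos': array([9.71413507e-01, 3.14019537e-01, 4.49650622e-02, 1.30358465e+00,
       1.17033956e-05, 1.43118254e+00]), 'qvel': array([ 0.00074144, -0.00157664,  0.00024123, -0.00034781, -0.00234219,
       -0.00027137]), 'tau': array([-2.52114049e-03, -4.80631399e+01,  2.98531365e+01,  1.95416354e-02,
       -2.95587870e-04, -1.23830213e-05]), 'tcp_pos': array([0.2548906 , 0.51488283, 0.24739226]), 'orientation': array([-3.38217136e-04,  2.27864991e-01,  9.73692301e-01, -8.57097421e-04]), 'wrist_force': array([ 0.021624  , -0.51558114, -0.40456653]), 'ft_torque': array([-0.03580621, -0.05303957, -0.01095251]), 'finger_gap': 0.08518853696375954}
side {'K': array([[474.47014112,   0.        , 255.99456974],
       [  0.        , 474.47014112, 190.72316827],
       [  0.        ,   0.        ,   1.        ]]), 'world_to_cam': array([[ 0.96834586, -0.24934944,  0.01145211, -0.50686018],
       [-0.16421533, -0.67093899, -0.72310041,  0.19311887],
       [ 0.18798834,  0.69833068, -0.69064799,  1.39602085],
       [ 0.        ,  0.        ,  0.        ,  1.        ]])}
top {'K': array([[379.7212037 ,   0.        , 257.32275836],
       [  0.        , 379.7212037 , 193.60833644],
       [  0.        ,   0.        ,   1.        ]]), 'world_to_cam': array([[-0.03918263, -0.99922312,  0.00422768,  0.03235994],
       [-0.97491219,  0.03730087, -0.21944215,  0.55037178],
       [ 0.21911398, -0.01271994, -0.97561635,  1.07019695],
       [ 0.        ,  0.        ,  0.        ,  1.        ]])}
```

View pics/side0.png

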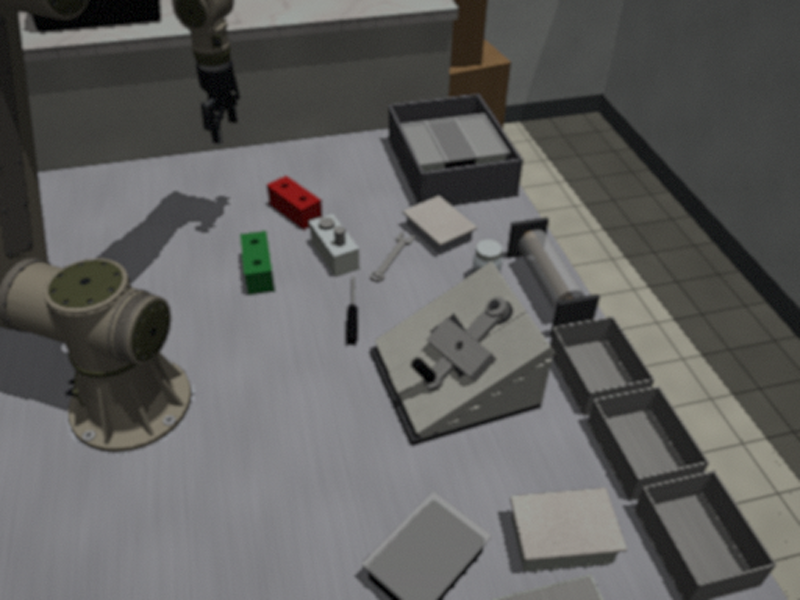

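View pics/top0.png

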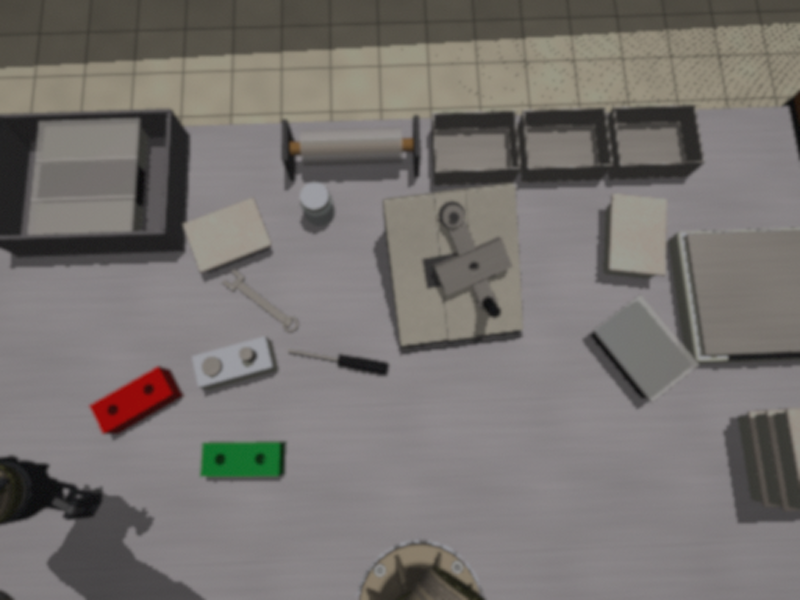

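The side view shows the white rack at about (333,245), with the tall pin head at (339,235) and the sealer at (465,345). The top view shows the rack at (232,362), the long pin at (248,353), the flat spare at (212,366) and the eye at (473,266). I'll enlarge these areas.

```bash
python3 - <<'E'
import cv2,numpy as np
def crop(n,x0,y0,w,h,s,out):
    im=cv2.imread(f"pics/raw_{n}0.png")[y0:y0+h,x0:x0+w]
    im=cv2.resize(im,None,fx=s,fy=s,interpolation=cv2.INTER_CUBIC)
    im=cv2.convertScaleAbs(im,alpha=1.4)
    for k in range(0,w,10): cv2.putText(im,str(x0+k),(k*s,10),0,.35,(0,255,255),1); cv2.line(im,(k*s,12),(k*s,18),(0,255,255),1)
    for k in range(0,h,10): cv2.putText(im,str(y0+k),(0,k*s+4),0,.35,(0,255,255),1); cv2.line(im,(24,k*s),(30,k*s),(0,255,255),1)
    cv2.imwrite(out,im)
crop("top",110,205,80,55,9,"pics/c_top_rack.png")
crop("top",235,110,110,120,5,"pics/c_top_seal.png")
crop("side",185,125,60,60,10,"pics/c_side_rack.png")
crop("side",230,160,130,125,5-0,"pics/c_side_seal.png")
E
```

```text
(no output)
```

View pics/c_top_rack.png

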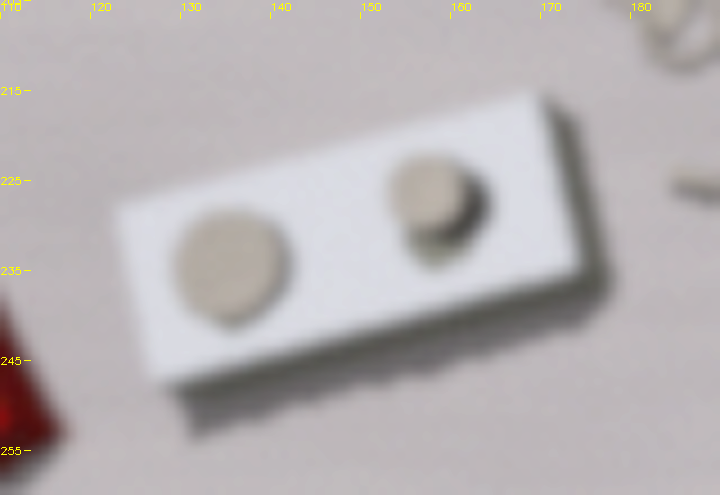

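View pics/c_top_seal.png

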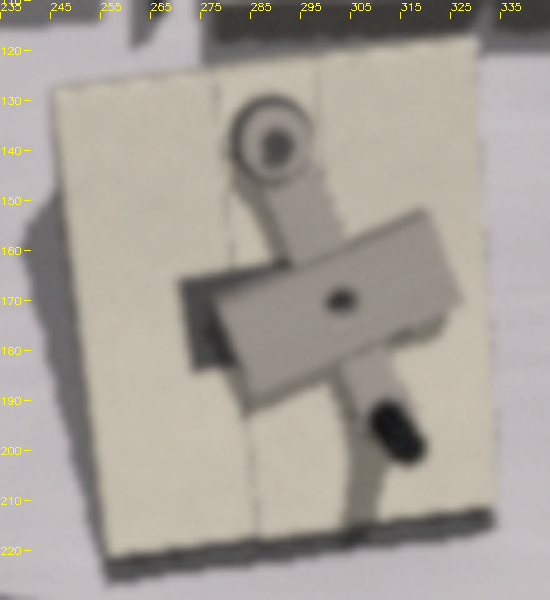

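View pics/c_side_rack.png

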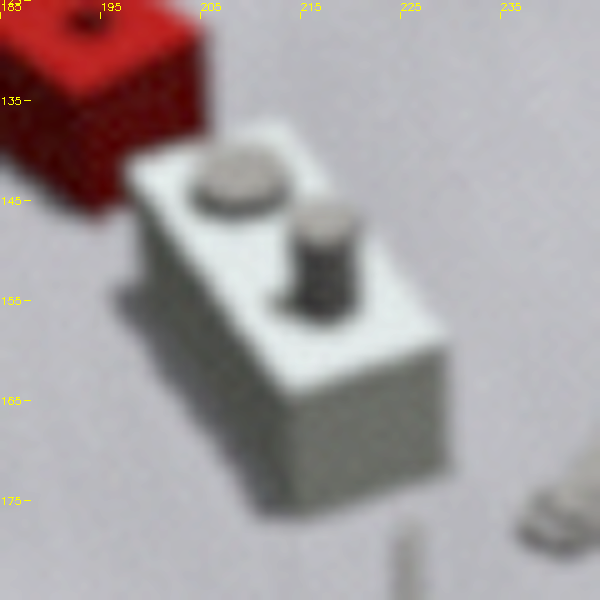

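View pics/c_side_seal.png

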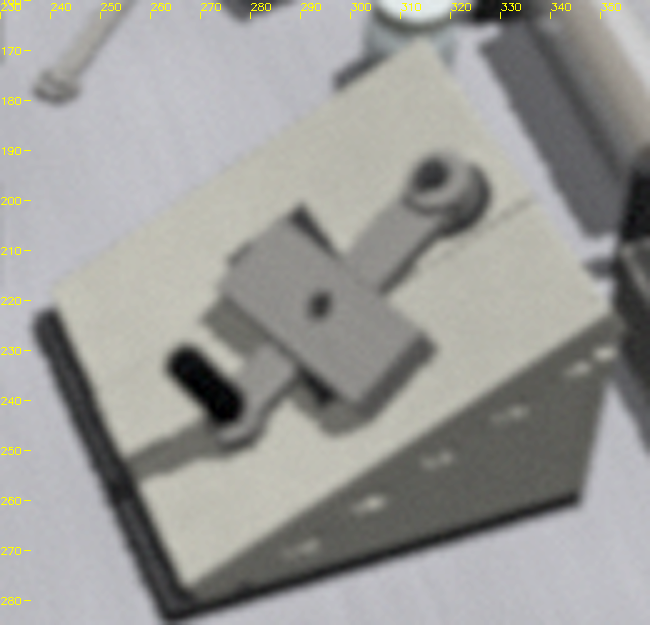

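```bash
cat > h.py <<'E'
import numpy as np,cv2
from workcell import env
C={n:env.calibration(n) for n in("side","top")}
def P(n): return C[n]["K"]@C[n]["world_to_cam"][:3]
def proj(n,p):
    q=P(n)@np.append(p,1); return q[:2]/q[2]
def tri(t,s):
    X=cv2.triangulatePoints(P("top"),P("side"),np.array(t,float).reshape(2,1)-.4,np.array(s,float).reshape(2,1)-.4); p=(X[:3]/X[3]).ravel()
    r=np.hypot(*(proj("top",p)-(np.array(t)-.4))),np.hypot(*(proj("side",p)-(np.array(s)-.4)))
    return p,r
def onz(n,uv,z):
    M=P(n); A=M[:,[0,1]]; uv=np.array(uv)-.4
    H=np.column_stack([M[:,0],M[:,1],M[:,2]*z+M[:,3]])
    q=np.linalg.solve(H,[*uv,1]); return q[:2]/q[2]
E
python3 - <<'E'
from h import *
np.set_printoptions(precision=4,suppress=True)
T=dict(pin=((157.5,226.3),(217.2,146.7)),spare=((135.5,234.4),(209.2,142.2)),r1=((123.1,228),(197.8,142.2)),r2=((169.4,215.3),(213+0,137.2)),
eye=((303.2,170),(293.8,221)),d1=((246,127.6),(315,168)),d2=((330,118.4),(352.4,223)),d3=((334,212.4),(267,278)),d4=((256,222),(240,218)),
piv=((289,137),(316.4,195)),
hend=((317.5,199.5),(267,231.5)))
for k,v in T.items(): print(k,*tri(*v))
for c in [(123.1,228),(169.4,215.3),(174.7,234.8),(127.6,247.4)]: print("top",onz("top",c,.062))
for c in [(197.8,142.2),(213,137.2),(229.8,158.2),(214.2,164.2)]: print("side",onz("side",c,.062))
print(onz("top",(157.5,226.3),.102),onz("side",(217.2,146.7),.102),onz("top",(135.5,234.4),.073),onz("side",(209.2,142.2),.073))
E
```

```text
pin [0.4606 0.2983 0.096 ] (np.float64(0.033682807742492174), np.float64(0.017852967056706182))
spare [0.444  0.3694 0.0648] (np.float64(0.0384206199057818), np.float64(0.020037442484072594))
r1 [0.431  0.4112 0.0435] (np.float64(12.233995828891343), np.float64(6.419975395378202))
r2 [0.4541 0.2453 0.1817] (np.float64(8.257855180364365), np.float64(4.335696413172679))
eye [ 0.6006 -0.1201  0.1259] (np.float64(0.3668805445724954), np.float64(0.23743300802386588))
d1 [0.7166 0.0379 0.1672] (np.float64(0.8801693824901207), np.float64(0.5238792177166964))
d2 [ 0.7378 -0.2     0.1664] (np.float64(0.20487517719889603), np.float64(0.13851670859462922))
d3 [ 0.4955 -0.2198  0.024 ] (np.float64(0.7483238468197055), np.float64(0.5254298417293696))
d4 [0.4742 0.0191 0.0253] (np.float64(0.5000274952475694), np.float64(0.3107132525617565))
piv [ 0.6796 -0.0801  0.1734] (np.float64(1.6446474418712307), np.float64(1.034782429456391))
hend [ 0.5121 -0.1522  0.1401] (np.float64(0.15704441826520474), np.float64(0.10210545063074623))
top [0.4646 0.407 ]
top [0.4969 0.2727]
top [0.4389 0.2567]
top [0.4078 0.3919]
side [0.4049 0.3826]
side [0.4631 0.3988]
side [0.4972 0.2683]
side [0.4391 0.2497]
[0.4598 0.2968] [0.4593 0.2908] [0.4431 0.3669] [0.4425 0.359 ]
```

The rack checks out: corners fit z=62 mm, and the pins are 71 mm apart against a nominal 72. The deck slope also comes out near 30°. The side and top cameras disagree by about 6 mm in y, so I use the mean, pin ≈ (0.460, 0.294). I'll hover over it and check relative to the gripper.

>>> servo_tool(
  increments=[
    {"x":0.82,"y":-0.88,"z":-0.36,"claw":0},
    {"x":0.82,"y":-0.88,"z":-0.36,"claw":0},
    {"x":0.82,"y":-0.88,"z":-0.36,"claw":0},
    {"x":0.82,"y":-0.88,"z":-0.36,"claw":0},
    {"x":0.82,"y":-0.88,"z":-0.36,"claw":0},
  ],
)

```text
schema error: expected keys claw, x, y, z, ax, ay, az
```

>>> servo_tool(
  increments=[
    {"x":0.82,"y":-0.88,"z":-0.36,"claw":0},
    {"x":0.82,"y":-0.88,"z":-0.36,"claw":0},
    {"x":0.82,"y":-0.88,"z":-0.36,"claw":0},
    {"x":0.82,"y":-0.88,"z":-0.36,"claw":0},
    {"x":0.82,"y":-0.88,"z":-0.36,"claw":0},
  ],
)

```text
schema error: expected keys claw, x, y, z, ax, ay, az
```

>>> servo_tool(
  increments=[
    {"claw":0},
    {"claw":0},
  ],
)

```text
schema error: expected keys claw, x, y, z, ax, ay, az
```

```bash
cat > snap.py <<'E'
import sys
from h import *
def crop(n,im,x0,y0,w,h,s,out):
    cv2.imwrite(f"pics/raw_{out}.png",im[:,:,::-1])
    im=im[y0:y0+h,x0:x0+w,::-1]
    im=cv2.resize(im,None,fx=s,fy=s,interpolation=cv2.INTER_CUBIC)
    im=cv2.convertScaleAbs(im,alpha=1.5)
    for k in range(0,w,10): cv2.putText(im,str(x0+k),(k*s,10),0,.35,(0,0,255),1); cv2.line(im,(k*s,12),(k*s,18),(0,0,255),1)
    for k in range(0,h,10): cv2.putText(im,str(y0+k),(0,k*s+4),0,.35,(0,0,255),1); cv2.line(im,(24,k*s),(30,k*s),(0,0,255),1)
    cv2.imwrite(f"pics/{out}.png",im)
def snap(n,*a): crop(n,env.read_camera(n),*a)
E
python3 - <<'E'
from snap import *
s=env.get_state(); print(s['tcp_pos'],s['orientation'],s['clock'],s['wrist_force'])
p=s['tcp_pos']
for d in (0,-.017): 
    q=p+np.array([0,0,d]); print(proj("top",q),proj("side",q))
snap("side",170,70,90,100,6,"s1"); snap("top",110,180,100,80,7,"t1")
E
```

```text
[0.25494488 0.5149074  0.24747055] [-2.93196166e-04  2.27885886e-01  9.73687483e-01 -7.88450278e-04] 0.1 [ 0.18023739 -0.08771749 -0.85979499]
[ 44.95144286 308.95265254] [143.94764026  82.27374249]
[ 48.85794904 308.39770965] [144.6915043   86.59510508]
```

View pics/s1.png

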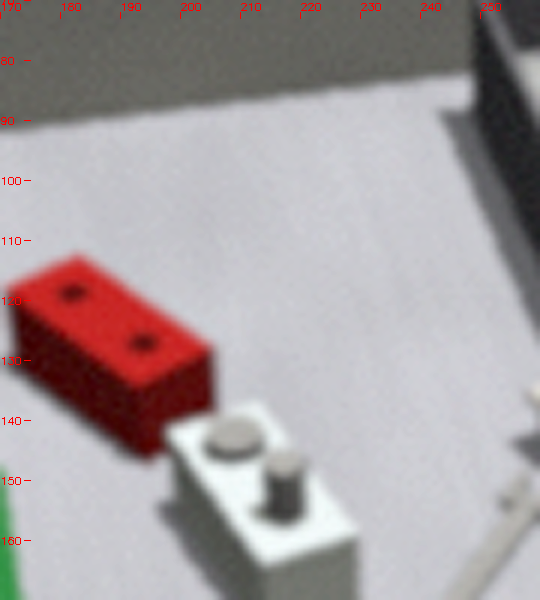

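View pics/t1.png

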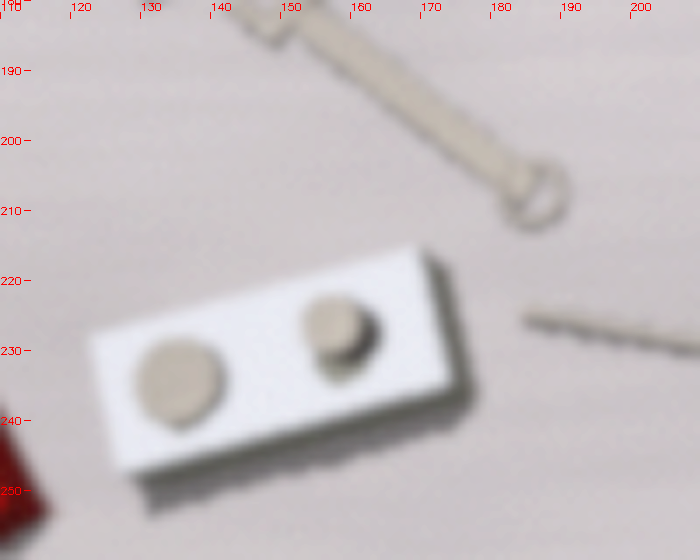

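The moves were refused because every key is required, and the pictures show only the rack with the arm absent. I'll resend with all keys.

>>> servo_tool(
  increments=[
    {"claw":0,"x":0.82,"y":-0.88,"z":-0.36,"ax":0,"ay":0,"az":0},
    {"claw":0,"x":0.82,"y":-0.88,"z":-0.36,"ax":0,"ay":0,"az":0},
    {"claw":0,"x":0.82,"y":-0.88,"z":-0.36,"ax":0,"ay":0,"az":0},
    {"claw":0,"x":0.82,"y":-0.88,"z":-0.36,"ax":0,"ay":0,"az":0},
    {"claw":0,"x":0.82,"y":-0.88,"z":-0.36,"ax":0,"ay":0,"az":0},
  ],
)

```text
clock: 0.7
tcp_pos: [0.3582, 0.4043, 0.2028]
orientation: [-0.0, 0.228, 0.974, -0.0]
wrist_force: [0.1, 0.2, 0.0]
finger_gap: 0.0853
```

>>> servo_tool(
  increments=[
    {"claw":0,"x":0.82,"y":-0.88,"z":-0.36,"ax":0,"ay":0,"az":0},
    {"claw":0,"x":0.82,"y":-0.88,"z":-0.36,"ax":0,"ay":0,"az":0},
    {"claw":0,"x":0.82,"y":-0.88,"z":-0.36,"ax":0,"ay":0,"az":0},
    {"claw":0,"x":0.82,"y":-0.88,"z":-0.36,"ax":0,"ay":0,"az":0},
    {"claw":0,"x":0.82,"y":-0.88,"z":-0.36,"ax":0,"ay":0,"az":0},
  ],
)

```text
clock: 1.2
tcp_pos: [0.4608, 0.2943, 0.1578]
orientation: [-0.0, 0.228, 0.974, -0.0]
wrist_force: [0.1, 0.4, 1.2]
finger_gap: 0.0854
```

>>> servo_tool(
  increments=[
    {"claw":0,"x":0,"y":0,"z":0,"ax":0,"ay":0,"az":0},
    {"claw":0,"x":0,"y":0,"z":0,"ax":0,"ay":0,"az":0},
  ],
)

```text
clock: 1.4
tcp_pos: [0.4601, 0.2948, 0.1579]
orientation: [-0.001, 0.229, 0.974, -0.0]
wrist_force: [-0.5, -0.2, 0.3]
finger_gap: 0.0853
```

```bash

python3 - <<'E'
from snap import *
s=env.get_state(); print(s['tcp_pos'],s['orientation'],s['clock'],s['wrist_force'],s['joint_pos'])
p=s['tcp_pos']
for d in (0,-.017): 
    q=p+np.array([0,0,d]); print(proj("top",q),proj("side",q))
snap("side",170,70,90,100,6,"s2"); snap("top",110,180,100,80,7,"t2")
E
```

```text
[0.46014595 0.29478289 0.15791496] [-5.86426948e-04  2.28671969e-01  9.73503341e-01 -1.79580777e-04] 1.4 [-0.4521067  -0.21847947  0.29903933] [ 4.22613597e-01  3.02835437e-01 -1.94471023e-01  1.07463950e+00
  4.27699578e-04  8.84040013e-01]
[152.55312325 222.88261322] [216.0451145  132.31584685]
[154.21400463 223.78670613] [216.2818595  136.41267484]
```

View pics/s2.png

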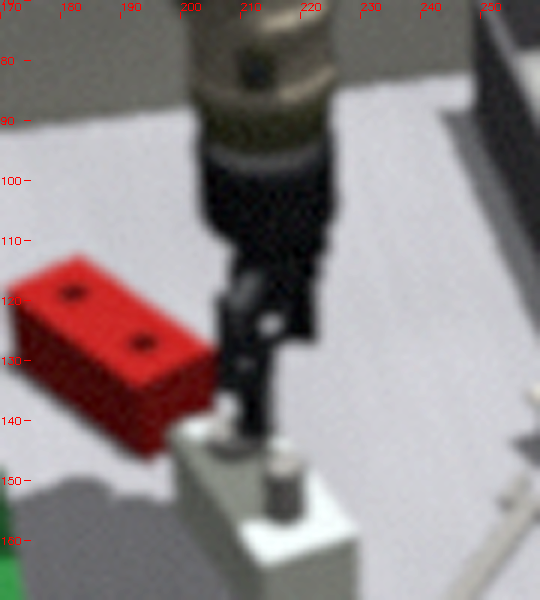

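View pics/t2.png

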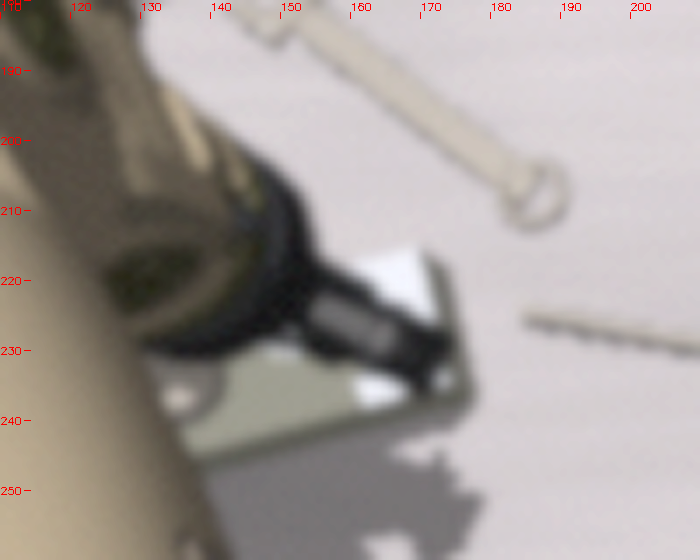

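The side view shows the fingertips straddling the pin line, with their midpoint near (215.7,134.3) against a predicted (216,133.3). That is within 1 px, so I'll descend.

>>> servo_tool(
  increments=[
    {"claw":0,"x":0,"y":-0.04,"z":-0.97,"ax":0,"ay":0,"az":0},
    {"claw":0.2,"x":0,"y":0,"z":-0.97,"ax":0,"ay":0,"az":0},
    {"claw":0.3,"x":0,"y":0,"z":-0.9,"ax":0,"ay":0,"az":0},
    {"claw":0.4,"x":0,"y":0,"z":0,"ax":0,"ay":0,"az":0},
    {"claw":0.4,"x":0,"y":0,"z":0,"ax":0,"ay":0,"az":0},
  ],
  newtons=25,
)

```text
clock: 2.0
tcp_pos: [0.4596, 0.295, 0.0878]
orientation: [-0.0, 0.227, 0.974, -0.0]
wrist_force: [1.0, 0.1, 0.3]
finger_gap: 0.0513
```

```bash

python3 - <<'E'
from snap import *
s=env.get_state(); print(s['tcp_pos'],s['clock'],s['wrist_force'],s['finger_gap'])
p=s['tcp_pos']
for d in (0,-.017): 
    q=p+np.array([0,0,d]); print(proj("top",q),proj("side",q))
snap("side",180,100,60,70,8,"s3"); snap("top",110,180,100,80,7,"t3")
E
```

```text
[0.45955189 0.2950446  0.08779659] 2.0 [0.97661212 0.09079326 0.25323848] 0.051261508074215964
[158.97961179 226.64380716] [216.81459281 148.81190506]
[160.44015649 227.43487585] [217.03882455 152.66941847]
```

View pics/s3.png

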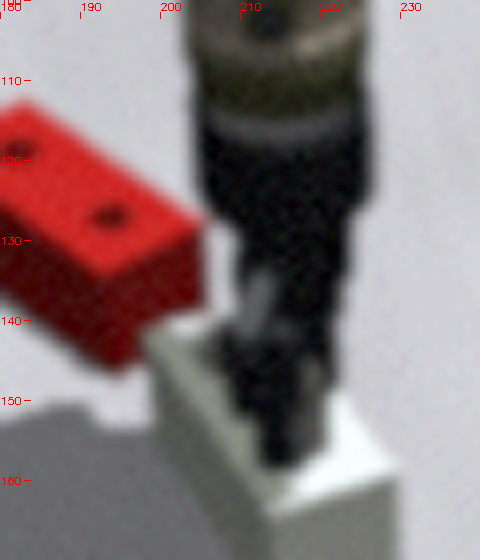

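View pics/t3.png

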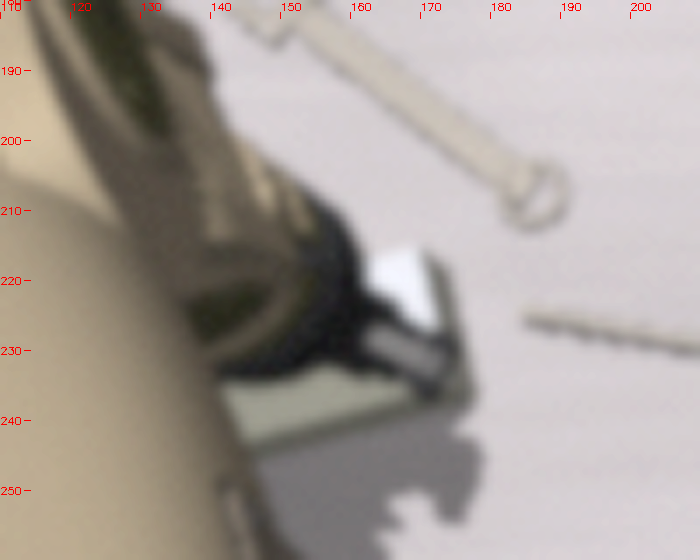

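The fingers straddle the pin in the side view: near finger at (214,155), pin edge at (219,153). Closing gently.

>>> servo_tool(
  increments=[
    {"claw":0.6,"x":0,"y":0,"z":-0.08,"ax":0,"ay":0,"az":0},
    {"claw":0.8,"x":0,"y":0,"z":0,"ax":0,"ay":0,"az":0},
    {"claw":1,"x":0,"y":0,"z":0,"ax":0,"ay":0,"az":0},
    {"claw":1,"x":0,"y":0,"z":0,"ax":0,"ay":0,"az":0},
    {"claw":1,"x":0,"y":0,"z":0,"ax":0,"ay":0,"az":0},
  ],
  newtons=25,
)

```text
clock: 2.6
tcp_pos: [0.4608, 0.2946, 0.0862]
orientation: [0.001, 0.228, 0.974, 0.001]
wrist_force: [0.1, 0.2, 6.3]
finger_gap: 0.0241
```

Gripped at a 24 mm gap with no side force. Raising the grip and lifting.

>>> servo_tool(
  increments=[
    {"claw":1,"x":0,"y":0,"z":0,"ax":0,"ay":0,"az":0},
    {"claw":1,"x":0,"y":0,"z":0.4,"ax":0,"ay":0,"az":0},
    {"claw":1,"x":0,"y":0,"z":0.8,"ax":0,"ay":0,"az":0},
    {"claw":1,"x":0,"y":0,"z":1,"ax":0,"ay":0,"az":0},
    {"claw":1,"x":0,"y":0,"z":1,"ax":0,"ay":0,"az":0},
  ],
  newtons=70,
)

```text
clock: 3.1
tcp_pos: [0.4594, 0.2938, 0.1657]
orientation: [-0.001, 0.228, 0.974, -0.001]
wrist_force: [0.1, 0.8, -3.5]
finger_gap: 0.0229
```

>>> servo_tool(
  increments=[
    {"claw":1,"x":0,"y":0,"z":1,"ax":0,"ay":0,"az":0},
    {"claw":1,"x":0,"y":0,"z":1,"ax":0,"ay":0,"az":0},
    {"claw":1,"x":0,"y":-0.5,"z":0.4,"ax":0,"ay":0,"az":0},
    {"claw":1,"x":0,"y":-1,"z":0,"ax":0,"ay":0,"az":0.5},
    {"claw":1,"x":0,"y":-1,"z":0,"ax":0,"ay":0,"az":1},
  ],
)

```text
clock: 3.6
tcp_pos: [0.4595, 0.2304, 0.2248]
orientation: [-0.001, 0.122, 0.992, -0.001]
wrist_force: [0.9, 0.3, -3.1]
finger_gap: 0.0231
```

>>> servo_tool(
  increments=[
    {"claw":1,"x":0,"y":-1,"z":0,"ax":0,"ay":0,"az":1},
    {"claw":1,"x":0,"y":-1,"z":0,"ax":0,"ay":0,"az":1},
    {"claw":1,"x":0,"y":-1,"z":0,"ax":0,"ay":0,"az":0.4},
    {"claw":1,"x":0,"y":0,"z":0,"ax":0,"ay":0,"az":0},
    {"claw":1,"x":0,"y":0,"z":0,"ax":0,"ay":0,"az":0},
  ],
)

```text
clock: 4.1
tcp_pos: [0.4595, 0.1557, 0.2246]
orientation: [-0.001, -0.041, 0.999, -0.0]
wrist_force: [0.7, -0.0, -2.3]
finger_gap: 0.0233
```

```bash

python3 - <<'E'
from snap import *
s=env.get_state(); print(s['tcp_pos'],s['clock'],s['wrist_force'],s['finger_gap'],s['orientation'])
p=s['tcp_pos']
for d in (.017,-.023,-.079): 
    q=p+np.array([0,0,d]); print(proj("top",q),proj("side",q))
cv2.imwrite("pics/s4f.png",env.read_camera("side")[:,:,::-1])
cv2.imwrite("pics/t4f.png",env.read_camera("top")[:,:,::-1])
E
```

```text
[0.4594749  0.15572594 0.22463564] 4.1 [ 0.68405106 -0.01905152 -2.33312585] 0.023294833073085133 [-8.82706917e-04 -4.10131541e-02  9.99158215e-01 -5.76572285e-05]
[200.26104606 216.07371103] [223.3498809  136.90748467]
[202.48554385 218.60038717] [223.82133141 147.38371537]
[205.31577384 221.81507886] [224.45200306 161.39804275]
```

View pics/s4f.png

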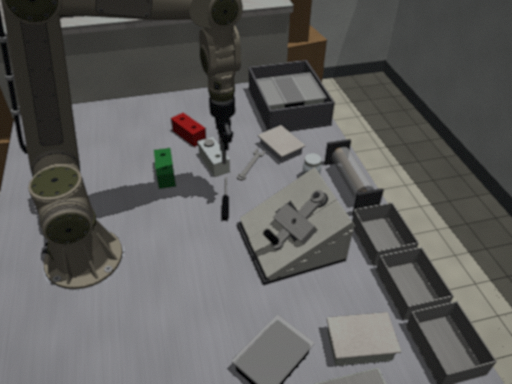

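View pics/t4f.png

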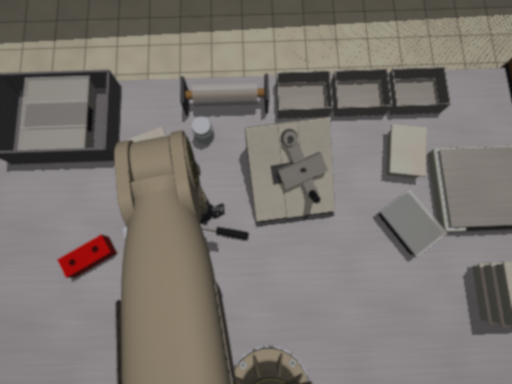

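The pin is held upright: −2.3 N is its weight, and the foot shows at about (224,161) in the side view. Next I tilt 30° and carry it over to a standoff. Meanwhile I'll check the camera bias at the sealer using base points at z=0.

>>> servo_tool(
  increments=[
    {"claw":1,"x":0,"y":-0.8,"z":0.4,"ax":0.08,"ay":-0.93,"az":0},
    {"claw":1,"x":0.2,"y":-1,"z":0.4,"ax":0.08,"ay":-0.94,"az":0},
    {"claw":1,"x":0.3,"y":-1,"z":0,"ax":0.08,"ay":-0.93,"az":0},
    {"claw":1,"x":0.3,"y":-1,"z":0,"ax":0.07,"ay":-0.94,"az":0},
    {"claw":1,"x":0.3,"y":-1,"z":0,"ax":0,"ay":0,"az":0},
  ],
)

```text
clock: 4.7
tcp_pos: [0.4796, 0.0383, 0.2384]
orientation: [0.255, -0.042, 0.966, 0.012]
wrist_force: [-0.9, 0.3, -3.4]
finger_gap: 0.0229
```

>>> servo_tool(
  increments=[
    {"claw":1,"x":0.3,"y":-1,"z":0,"ax":0,"ay":0,"az":0},
    {"claw":1,"x":0.4,"y":-1,"z":0,"ax":0,"ay":0,"az":0},
    {"claw":1,"x":0.4,"y":-1,"z":0,"ax":0,"ay":0,"az":0},
    {"claw":1,"x":0.4,"y":-1,"z":0,"ax":0,"ay":0,"az":0},
    {"claw":1,"x":0.4,"y":-1,"z":0,"ax":0,"ay":0,"az":0},
  ],
)

```text
clock: 5.2
tcp_pos: [0.535, -0.0883, 0.2447]
orientation: [0.258, -0.041, 0.965, 0.011]
wrist_force: [0.0, 0.2, -2.8]
finger_gap: 0.0233
```

>>> servo_tool(
  increments=[
    {"claw":1,"x":0.3,"y":-1,"z":-0.2,"ax":0,"ay":0,"az":0},
    {"claw":1,"x":0.16,"y":-0.5,"z":-0.2,"ax":0,"ay":0,"az":0},
    {"claw":1,"x":0,"y":0,"z":0,"ax":0,"ay":0,"az":0},
    {"claw":1,"x":0,"y":0,"z":0,"ax":0,"ay":0,"az":0},
  ],
)

```text
clock: 5.6
tcp_pos: [0.546, -0.1247, 0.2343]
orientation: [0.258, -0.041, 0.965, 0.011]
wrist_force: [-0.3, 0.8, -2.5]
finger_gap: 0.0232
```

```bash

cat >> h.py <<'E'
from scipy.spatial.transform import Rotation as R
def st():
    s=env.get_state(); q=s['orientation']; r=R.from_quat([q[1],q[2],q[3],q[0]]).as_matrix(); return s,s['tcp_pos'],r
E
python3 - <<'E'
from snap import *
np.set_printoptions(precision=4,suppress=True)
s,p,r=st(); print(p,s['clock'],s['wrist_force'],s['finger_gap']); print(r)
for d in (-.017,.023,.079): 
    q=p+r[:,2]*d; print(d,q,proj("top",q),proj("side",q))
snap("side",230,140,110,100,6,"s5")
snap("top",240,110,110,115,5,"t5")
for t in [(256.4,226.6),(334,215)]: print("top base",onz("top",t,0))
for t in [(263,284),(238,224),(345.5,260)]: print("side base",onz("side",t,0))
E
```

```text
[ 0.546  -0.1247  0.2343] 5.6 [-0.2932  0.8254 -2.5264] 0.02322087080054608
[[-0.8637 -0.0851  0.4967]
 [-0.0734  0.9964  0.0432]
 [-0.4986  0.0008 -0.8668]]
-0.017 [ 0.5376 -0.1254  0.249 ] [312.5393 180.3495] [274.3313 194.1305]
0.023 [ 0.5575 -0.1237  0.2144] [309.3778 176.3527] [280.8116 201.79  ]
0.079 [ 0.5853 -0.1213  0.1658] [305.3421 171.2509] [289.4026 211.9444]
top base [0.4621 0.0183]
top base [ 0.489  -0.2241]
side base [ 0.4859 -0.2202]
side base [0.4683 0.0186]
side base [ 0.744  -0.1968]
```

View pics/s5.png

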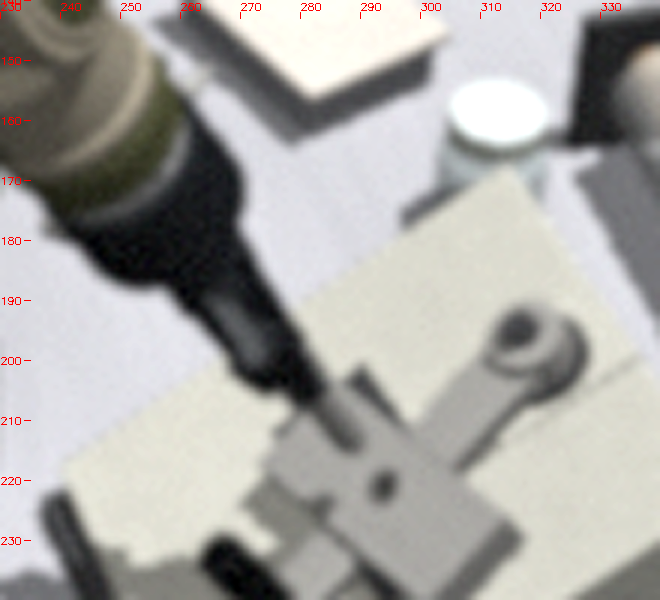

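View pics/t5.png

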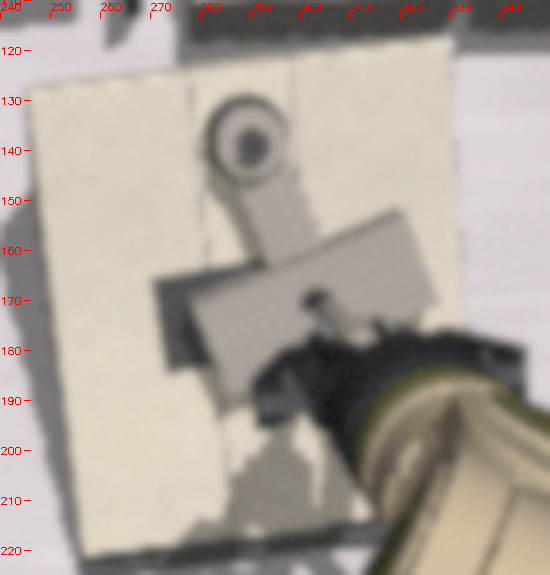

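```bash

python3 - <<'E'
from snap import *
a=cv2.imread("pics/raw_s5.png")[:,:,::-1]; crop("side",a,270,195,40,35,16,"s5z")
a=cv2.imread("pics/raw_t5.png")[:,:,::-1]; crop("top",a,285,155,40,35,16,"t5z")
E
```

```text
(no output)
```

View pics/s5z.png

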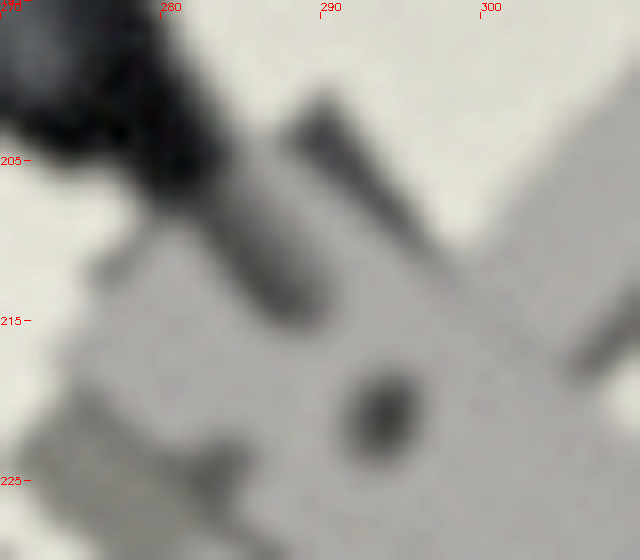

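View pics/t5z.png

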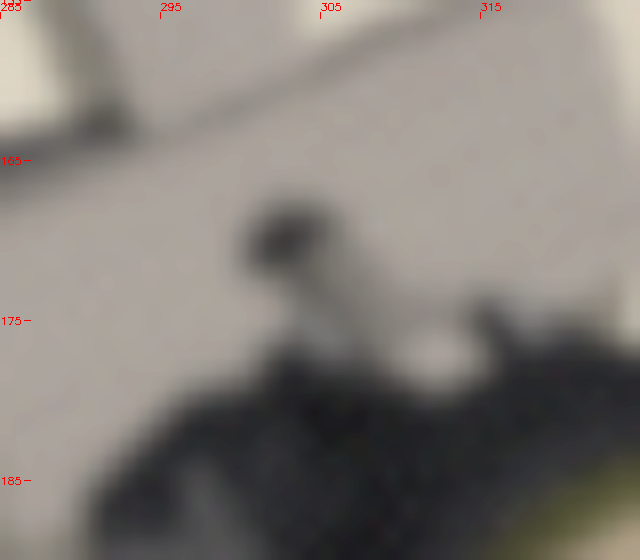

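```bash

cat > ov.py <<'E'
from snap import *
def circ(c,r3,rad,n=40):
    t=np.linspace(0,2*np.pi,n); return [c+rad*(np.cos(a)*r3[:,0]+np.sin(a)*r3[:,1]) for a in t]
def overlay(n,im,polys,x0,y0,w,h,s,out):
    im=im[y0:y0+h,x0:x0+w]; im=cv2.resize(im,None,fx=s,fy=s,interpolation=cv2.INTER_CUBIC); im=cv2.convertScaleAbs(im,alpha=1.5)
    for pts,col in polys:
        q=np.array([(proj(n,p)+.5-np.array([x0,y0]))*s for p in pts]).round().astype(np.int32)
        cv2.polylines(im,[q],False,col,1,cv2.LINE_AA)
    cv2.imwrite(f"pics/{out}.png",im)
def pin(p,r): # tcp pose
    col=[]
    for d,rad in ((.023,.008),(.074,.008),(.079,.0055),(-.017,.0125),(.023,.0125)): col.append((circ(p+r[:,2]*d,r,rad),(0,0,255)))
    return col
E
python3 - <<'E'
from ov import *
s,p,r=st()
overlay("side",cv2.imread("pics/raw_s5.png"),pin(p,r),265,185,45,42,13,"o_s5")
q=np.array([0.4594749,0.15572594,0.22463564]); r4=R.from_quat([-4.10131541e-02,9.99158215e-01,-5.76572285e-05,-8.82706917e-04]).as_matrix()
overlay("side",cv2.imread("pics/s4f.png"),pin(q,r4),205,130,40,40,13,"o_s4")
a=cv2.imread("pics/o_s5.png");b=cv2.imread("pics/o_s4.png"); h=min(a.shape[0],b.shape[0])
m=np.hstack([a[:h],b[:h]]); cv2.imwrite("pics/o_54.png",cv2.resize(m,None,fx=.7,fy=.7))
overlay("top",cv2.imread("pics/raw_t5.png"),pin(p,r),285,155,40,35,16,"o_t5")
E
```

```text
(no output)
```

View pics/o_54.png

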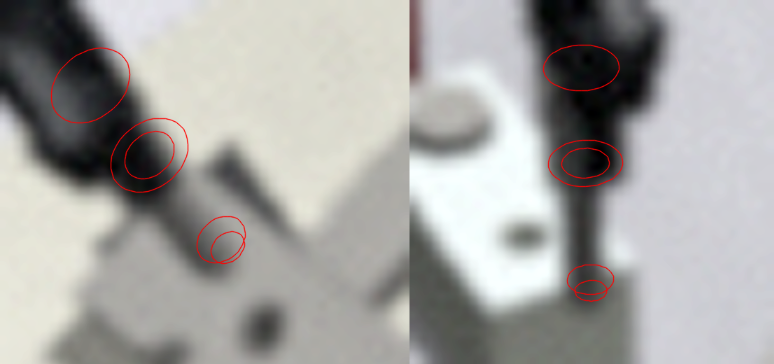

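View pics/o_t5.png

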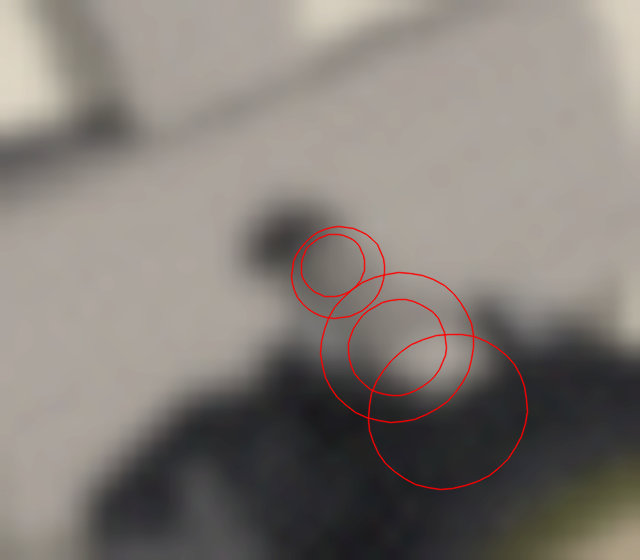

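```bash

python3 - <<'E'
from ov import *
np.set_printoptions(precision=4,suppress=True)
s,p,r=st()
ze=-r[:,2]
fk=p+r[:,2]*.079
e,_=tri((303.2,170),(293.8,221.2))
for ft in ((305.7,171.6),(304.5,171.2),(304,171)):
    f,res=tri(ft,(288.5,214.2)); print(f,res,"fk",fk,"eye-foot in tool frame",(e-f)@r, "world eye est", fk+e-f)
# plate model overlay at candidate eye
th=.33
psi=.0835
for name,E in (("A",np.array([.6005,-.122,.129])),):
    xs=np.array([.866*np.cos(psi),.866*np.sin(psi),.5]); ys=np.array([-np.sin(psi),np.cos(psi),0]); zs=np.cross(xs,ys)
    c,si=np.cos(th),np.sin(th); xe=c*xs+si*ys; ye=-si*xs+c*ys
    F=np.column_stack([xe,ye,zs])
    W=.029
    pl=[E+F@np.array([a,b,0]) for a,b in((W,.065),(W,-.065),(-W,-.065),(-W,.065),(W,.065))]
    polys=[(pl,(0,0,255)),(circ(E,F,.0087),(0,0,255)),([E,E+.1*xe],(255,0,0)),(circ(E+.1*xe,F,.012),(255,0,0)),([E-.075*xe,E-.075*xe+.058*zs],(0,255,0))]
    overlay("side",cv2.imread("pics/raw_side0.png"),polys,240,170,110,90,6,"m_s"+name)
    overlay("top",cv2.imread("pics/raw_top0.png"),polys,260,120,80,90,6,"m_t"+name)
E
```

```text
[ 0.5837 -0.1217  0.1602] (np.float64(1.150415666587584), np.float64(0.7353957920898287)) fk [ 0.5856 -0.121   0.1666] eye-foot in tool frame [0.0028 0.     0.0389] world eye est [ 0.6025 -0.1195  0.1316]
[ 0.5852 -0.1189  0.1572] (np.float64(1.3787513443796562), np.float64(0.8816477752884616)) fk [ 0.5856 -0.121   0.1666] eye-foot in tool frame [ 0.0027 -0.0027  0.0354] world eye est [ 0.6011 -0.1223  0.1346]
[ 0.5858 -0.1177  0.1559] (np.float64(1.4941213738795232), np.float64(0.9555961888165085)) fk [ 0.5856 -0.121   0.1666] eye-foot in tool frame [ 0.0027 -0.0038  0.0339] world eye est [ 0.6004 -0.1235  0.1359]
```

View pics/m_sA.png

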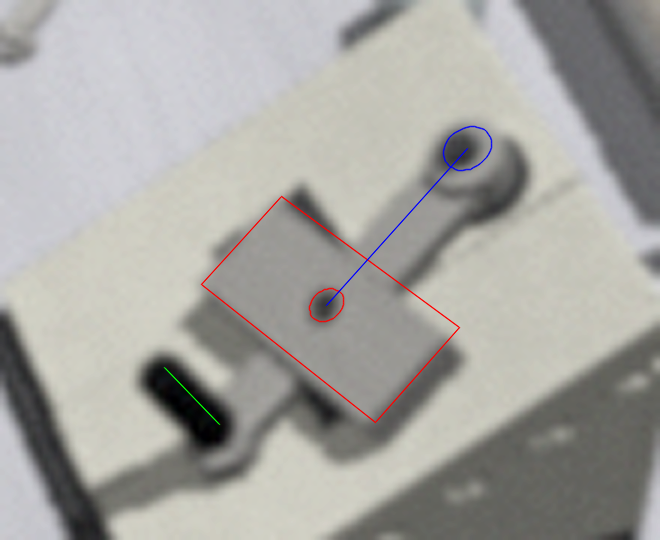

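View pics/m_tA.png

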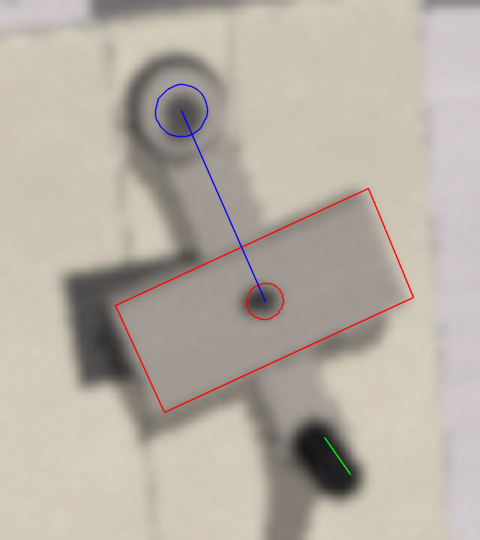

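The model overlay (slope 30°, lever ≈ +0.33 rad, 100 mm arm) fits both views to about 1 px, with the eye near (0.601,-0.122,0.132). The foot is some 35 mm out along the axis. I'll close to about 10 mm with a small lateral correction and look again.

>>> servo_tool(
  increments=[
    {"claw":1,"x":0.2,"y":-0.01,"z":-0.46,"ax":0,"ay":0,"az":0},
    {"claw":1,"x":0.2,"y":-0.01,"z":-0.46,"ax":0,"ay":0,"az":0},
    {"claw":1,"x":0,"y":0,"z":0,"ax":0,"ay":0,"az":0},
  ],
)

```text
clock: 6.0
tcp_pos: [0.5558, -0.1246, 0.2109]
orientation: [0.258, -0.042, 0.965, 0.011]
wrist_force: [-0.0, 0.5, -3.1]
finger_gap: 0.023
```

```bash

python3 - <<'E'
from ov import *
np.set_printoptions(precision=4,suppress=True)
s,p,r=st(); print(p,s['clock'],s['wrist_force'],p+r[:,2]*.079); print(r[:,2])
for n,b in (("side",(270,195,45,40,16)),("top",(282,150,45,40,16))):
    im=env.read_camera(n)[:,:,::-1].copy(); cv2.imwrite(f"pics/raw6_{n}.png",im)
    overlay(n,im,[],*b,"p6_"+n)
a=cv2.imread("pics/p6_side.png");b=cv2.imread("pics/p6_top.png"); cv2.imwrite("pics/p6.png",cv2.resize(np.hstack([a,b]),(800,356)))
E
```

```text
[ 0.5558 -0.1246  0.2109] 6.0 [-0.0301  0.4931 -3.1191] [ 0.5951 -0.1211  0.1424]
[ 0.4965  0.0434 -0.8669]
```

View pics/p6_side.png

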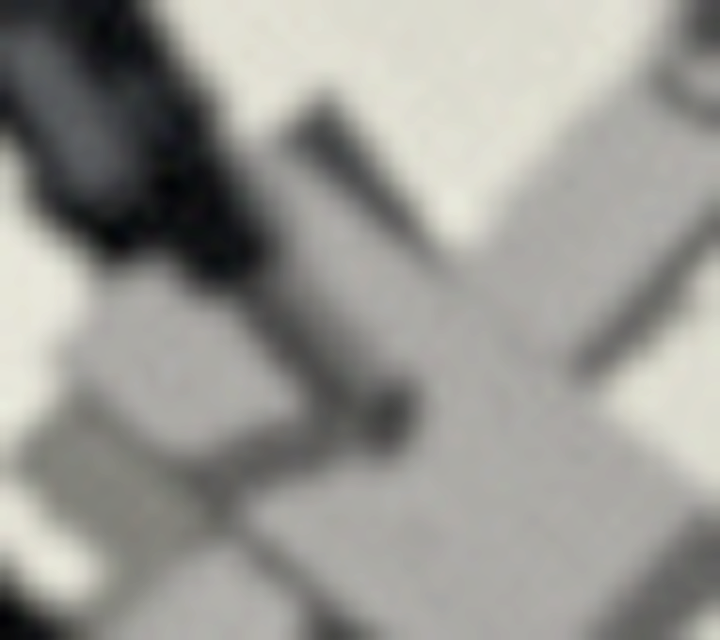

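View pics/p6_top.png

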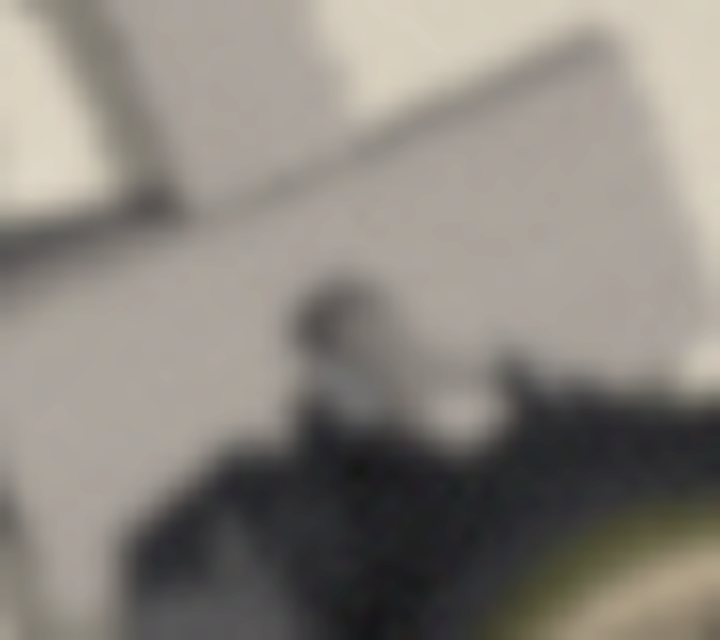

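```bash

python3 - <<'E'
from ov import *
s,p,r=st(); f=p+r[:,2]*.079
A=[];
for n,b in (("side",-1.8),("top",1.9)):
    d=proj(n,f+r[:,2]*.01)-proj(n,f); d/=np.hypot(*d); perp=np.array([-d[1],d[0]]); 
    if perp[0]<0: perp=-perp
    A.append([ (proj(n,f+r[:,k]*.001)-proj(n,f))@perp for k in (0,1)]); print(n,d,perp,A[-1])
print(np.linalg.solve(np.array(A),[-1.8,1.9]))
E
```

```text
side [0.64911666 0.76068888] [ 0.76068888 -0.64911666] [np.float64(-0.3541473269800682), np.float64(0.056125036505558654)]
top [-0.61668083 -0.78721328] [ 0.78721328 -0.61668083] [np.float64(-0.19368877811403848), np.float64(-0.3045288399865091)]
[ 3.71899062 -8.6045274 ]
```

```bash

python3 - <<'E'
from ov import *
s,p,r=st()
out=[]
for n,(x0,y0,w,h,sc) in (("side",(270,195,45,40,16)),("top",(282,150,45,40,16))):
    a=cv2.imread(f"pics/raw_{n}0.png").astype(int); b=cv2.imread(f"pics/raw6_{n}.png").astype(int)
    d=np.clip(128+4*(b-a).mean(2),0,255).astype(np.uint8); d=cv2.cvtColor(d,cv2.COLOR_GRAY2BGR)
    d=cv2.convertScaleAbs(d,alpha=1/1.5)
    th=.33;psi=.0835;E=np.array([.6005,-.122,.129])
    xs=np.array([.866*np.cos(psi),.866*np.sin(psi),.5]); ys=np.array([-np.sin(psi),np.cos(psi),0]); F=np.column_stack([xs,ys,np.cross(xs,ys)])
    overlay(n,d,pin(p,r)+[(circ(E,F,.0087),(0,255,0))],x0,y0,w,h,sc,"d6_"+n)
E
```

```text
(no output)
```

View pics/d6_side.png

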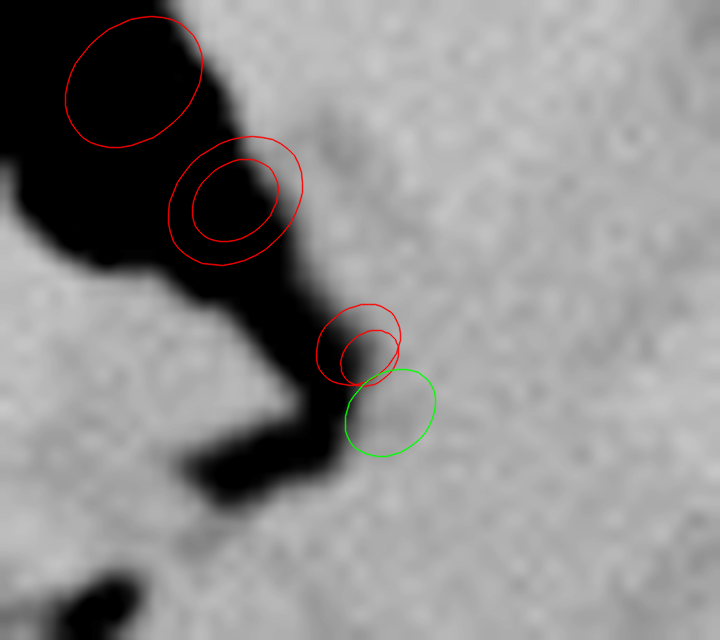

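View pics/d6_top.png

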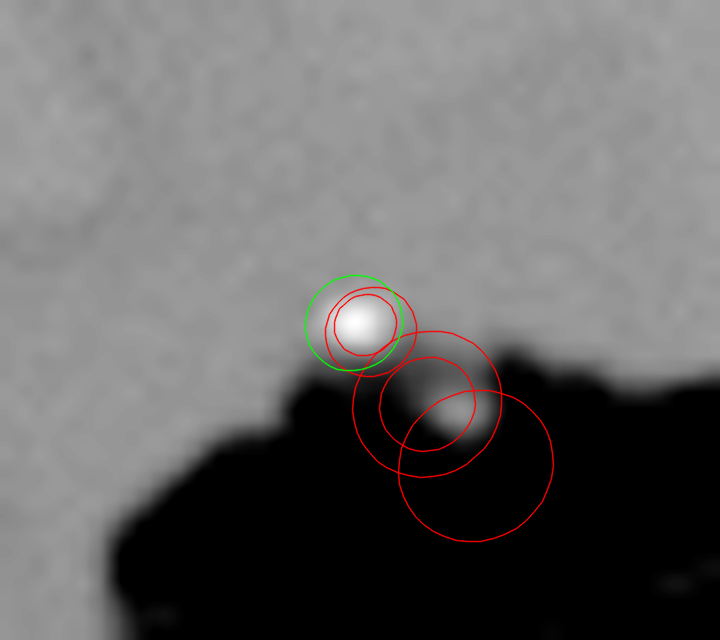

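The difference images help. In the side view the pin axis points within about 1 mm of the hole. In the top view the tip already covers most of the hole, offset 1–2 mm. I'll correct slightly and feel forward gently.

>>> servo_tool(
  increments=[
    {"claw":1,"x":0.06,"y":0.05,"z":-0.16,"ax":0,"ay":0,"az":0},
    {"claw":1,"x":0.04,"y":0,"z":-0.07,"ax":0,"ay":0,"az":0},
    {"claw":1,"x":0.02,"y":0,"z":-0.035,"ax":0,"ay":0,"az":0},
    {"claw":1,"x":0.02,"y":0,"z":-0.035,"ax":0,"ay":0,"az":0},
  ],
)

```text
clock: 6.5
tcp_pos: [0.5603, -0.125, 0.2049]
orientation: [0.259, -0.041, 0.965, 0.01]
wrist_force: [-0.5, 0.3, -3.4]
finger_gap: 0.0231
```

>>> servo_tool(
  increments=[
    {"claw":1,"x":0.02,"y":0,"z":-0.035,"ax":0,"ay":0,"az":0},
    {"claw":1,"x":0.02,"y":0,"z":-0.035,"ax":0,"ay":0,"az":0},
  ],
)

```text
clock: 6.7
tcp_pos: [0.5613, -0.125, 0.2031]
orientation: [0.259, -0.041, 0.965, 0.01]
wrist_force: [0.7, 0.5, -3.7]
finger_gap: 0.0231
```

>>> servo_tool(
  increments=[
    {"claw":1,"x":0.02,"y":0,"z":-0.035,"ax":0,"ay":0,"az":0},
    {"claw":1,"x":0.02,"y":0,"z":-0.035,"ax":0,"ay":0,"az":0},
  ],
)

```text
clock: 6.9
tcp_pos: [0.5621, -0.1249, 0.2011]
orientation: [0.259, -0.041, 0.965, 0.011]
wrist_force: [-0.6, -0.4, -2.2]
finger_gap: 0.0231
```

>>> servo_tool(
  increments=[
    {"claw":1,"x":0.02,"y":0.02,"z":-0.035,"ax":0,"ay":0,"az":0},
    {"claw":1,"x":0.02,"y":0.02,"z":-0.035,"ax":0,"ay":0,"az":0},
  ],
)

```text
clock: 7.1
tcp_pos: [0.5627, -0.1238, 0.199]
orientation: [0.258, -0.041, 0.965, 0.011]
wrist_force: [-2.4, -0.1, -1.8]
finger_gap: 0.0231
```

>>> servo_tool(
  increments=[
    {"claw":1,"x":0.02,"y":0,"z":-0.035,"ax":0,"ay":0,"az":0},
    {"claw":1,"x":0.02,"y":0,"z":-0.035,"ax":0,"ay":0,"az":0},
  ],
)

```text
clock: 7.3
tcp_pos: [0.5633, -0.1236, 0.1969]
orientation: [0.258, -0.041, 0.965, 0.011]
wrist_force: [-4.1, -0.0, -4.7]
finger_gap: 0.0231
```

>>> servo_tool(
  increments=[
    {"claw":1,"x":0.02,"y":0,"z":-0.035,"ax":0,"ay":0,"az":0},
    {"claw":1,"x":0.02,"y":0,"z":-0.035,"ax":0,"ay":0,"az":0},
  ],
)

```text
clock: 7.5
tcp_pos: [0.5644, -0.1236, 0.195]
orientation: [0.258, -0.041, 0.965, 0.011]
wrist_force: [-4.6, 0.8, -4.4]
finger_gap: 0.0232
```

The force is about 4.5 N and purely lateral, along +tool x, with almost no axial load. So the tip has entered and its taper is riding one side of the hole. I'll shift about 1 mm that way while advancing.

>>> servo_tool(
  increments=[
    {"claw":1,"x":-0.015,"y":0,"z":-0.045,"ax":0,"ay":0,"az":0},
    {"claw":1,"x":0.005,"y":0,"z":-0.045,"ax":0,"ay":0,"az":0},
  ],
)

```text
clock: 7.7
tcp_pos: [0.5648, -0.1237, 0.1935]
orientation: [0.259, -0.041, 0.965, 0.011]
wrist_force: [-3.4, 1.8, -3.9]
finger_gap: 0.0233
```

>>> servo_tool(
  increments=[
    {"claw":1,"x":0.02,"y":0,"z":-0.035,"ax":0,"ay":0,"az":0},
    {"claw":1,"x":0.02,"y":0,"z":-0.035,"ax":0,"ay":0,"az":0},
  ],
)

```text
clock: 7.9
tcp_pos: [0.5658, -0.1237, 0.1918]
orientation: [0.259, -0.041, 0.965, 0.011]
wrist_force: [-4.5, 1.9, -4.0]
finger_gap: 0.0232
```

```bash

cat > f.py <<'E'
from h import *
np.set_printoptions(precision=4,suppress=True)
s,p,r=st(); w=np.array(s['wrist_force'])-[0,0,-2.4]
E0=np.array([.6015,-.122,.131])
print(s['clock'],p,"F tool",(w@r).round(1),"foot-E tool mm",((p+r[:,2]*.079-E0)@r*1e3).round(1),"M",s['ft_torque'],"rz",r[:,2])
E
python3 f.py
```

```text
7.9 [ 0.5658 -0.1237  0.1918] F tool [ 4.5  2.3 -0.8] foot-E tool mm [0.5 1.3 8.5] M [0.306  1.8319 0.2601] rz [ 0.4983  0.0421 -0.866 ]
```

>>> servo_tool(
  increments=[
    {"claw":1,"x":-0.015,"y":0.02,"z":-0.055,"ax":0,"ay":0,"az":0},
    {"claw":1,"x":0.02,"y":0,"z":-0.035,"ax":0,"ay":0,"az":0},
    {"claw":1,"x":0.02,"y":0,"z":-0.035,"ax":0,"ay":0,"az":0},
  ],
)

```text
clock: 8.2
tcp_pos: [0.5669, -0.1235, 0.1892]
orientation: [0.259, -0.041, 0.965, 0.01]
wrist_force: [-1.4, 1.4, -3.6]
finger_gap: 0.0229
```

```bash
python3 f.py
```

```text
8.2 [ 0.5669 -0.1235  0.1892] F tool [1.7 1.5 0.4] foot-E tool mm [ 0.8  1.4 11.3] M [0.2221 1.4556 0.2379] rz [ 0.4992  0.0414 -0.8655]
```

>>> servo_tool(
  increments=[
    {"claw":1,"x":0.02,"y":0,"z":-0.035,"ax":0,"ay":0,"az":0},
    {"claw":1,"x":0.02,"y":0,"z":-0.035,"ax":0,"ay":0,"az":0},
    {"claw":1,"x":0.02,"y":0,"z":-0.035,"ax":0,"ay":0,"az":0},
  ],
)

```text
clock: 8.5
tcp_pos: [0.5683, -0.1234, 0.1865]
orientation: [0.259, -0.041, 0.965, 0.011]
wrist_force: [-1.0, 1.6, -3.3]
finger_gap: 0.0232
```

```bash
python3 f.py
```

```text
8.5 [ 0.5683 -0.1234  0.1865] F tool [1.2 1.7 0.3] foot-E tool mm [ 0.9  1.3 14.4] M [0.2399 1.2592 0.225 ] rz [ 0.499   0.0416 -0.8656]
```

The pin is going in cleanly, about 14 mm deep. I'll continue to the lower plate at about 26 mm.

>>> servo_tool(
  increments=[
    {"claw":1,"x":0.02,"y":0,"z":-0.035,"ax":0,"ay":0,"az":0},
    {"claw":1,"x":0.02,"y":0,"z":-0.035,"ax":0,"ay":0,"az":0},
    {"claw":1,"x":0.02,"y":0,"z":-0.035,"ax":0,"ay":0,"az":0},
    {"claw":1,"x":0.02,"y":0,"z":-0.035,"ax":0,"ay":0,"az":0},
    {"claw":1,"x":0.02,"y":0,"z":-0.035,"ax":0,"ay":0,"az":0},
  ],
)

```text
clock: 9.0
tcp_pos: [0.5707, -0.1233, 0.182]
orientation: [0.259, -0.041, 0.965, 0.011]
wrist_force: [-2.0, 1.4, -2.0]
finger_gap: 0.0233
```

```bash
python3 f.py
```

```text
9.0 [ 0.5707 -0.1233  0.182 ] F tool [ 1.4  1.5 -1.3] foot-E tool mm [ 1.2  1.2 19.5] M [0.4085 1.2172 0.2705] rz [ 0.4988  0.0417 -0.8657]
```

>>> servo_tool(
  increments=[
    {"claw":1,"x":0.02,"y":0,"z":-0.035,"ax":0,"ay":0,"az":0},
    {"claw":1,"x":0.02,"y":0,"z":-0.035,"ax":0,"ay":0,"az":0},
    {"claw":1,"x":0.02,"y":0,"z":-0.035,"ax":0,"ay":0,"az":0},
  ],
)

```text
clock: 9.3
tcp_pos: [0.5721, -0.1233, 0.1793]
orientation: [0.259, -0.041, 0.965, 0.011]
wrist_force: [-2.3, 2.1, -3.9]
finger_gap: 0.0228
```

```bash
python3 f.py
```

```text
9.3 [ 0.5721 -0.1233  0.1793] F tool [2.6 2.3 0.3] foot-E tool mm [ 1.3  1.2 22.5] M [0.5219 1.215  0.3254] rz [ 0.4987  0.0419 -0.8658]
```

>>> servo_tool(
  increments=[
    {"claw":1,"x":0.02,"y":0,"z":-0.035,"ax":0,"ay":0,"az":0},
    {"claw":1,"x":0.02,"y":0,"z":-0.035,"ax":0,"ay":0,"az":0},
  ],
)

```text
clock: 9.5
tcp_pos: [0.5731, -0.1234, 0.1789]
orientation: [0.259, -0.041, 0.965, 0.01]
wrist_force: [-18.1, 4.3, 17.1]
finger_gap: 0.0233
```

```bash
python3 f.py
```

```text
9.5 [ 0.5731 -0.1234  0.1789] F tool [  5.6   5.8 -25.7] foot-E tool mm [ 0.6  1.  23.3] M [1.0439 2.2038 0.7048] rz [ 0.4996  0.0415 -0.8653]
```

Contact with the lower plate came at −26 N axial, as expected at 26 mm depth. That fixes the mouth plane: eye ≈ (0.599,-0.121,0.133). I'll ease off to light pressure and swing the lever along its arc toward 0.16 rad.

>>> servo_tool(
  increments=[
    {"claw":1,"x":-0.02,"y":0,"z":0.035,"ax":0,"ay":0,"az":0},
    {"claw":1,"x":0,"y":0,"z":0,"ax":0,"ay":0,"az":0},
  ],
)

```text
clock: 9.7
tcp_pos: [0.5726, -0.1234, 0.1789]
orientation: [0.259, -0.041, 0.965, 0.01]
wrist_force: [-6.0, 3.4, 1.3]
finger_gap: 0.0227
```

```bash
python3 f.py
```

```text
9.7 [ 0.5726 -0.1234  0.1789] F tool [ 3.1  3.9 -6.1] foot-E tool mm [ 1.1  1.  23.1] M [0.6524 1.433  0.4153] rz [ 0.4991  0.0415 -0.8656]
```

>>> servo_tool(
  increments=[
    {"claw":1,"x":-0.059,"y":0.157,"z":-0.026,"ax":0,"ay":0,"az":0},
    {"claw":1,"x":-0.052,"y":0.16,"z":-0.022,"ax":0,"ay":0,"az":0},
  ],
)

```text
clock: 9.9
tcp_pos: [0.5707, -0.1173, 0.1781]
orientation: [0.26, -0.04, 0.965, 0.008]
wrist_force: [-2.0, -4.0, -1.4]
finger_gap: 0.0231
```

```bash
python3 f.py
```

```text
9.9 [ 0.5707 -0.1173  0.1781] F tool [ 1.5 -3.9 -2. ] foot-E tool mm [ 2.6  7.  23. ] M [-0.8911  1.0259 -0.4834] rz [ 0.5003  0.0371 -0.8651]
```

>>> servo_tool(
  increments=[
    {"claw":1,"x":-0.047,"y":0.163,"z":-0.019,"ax":0,"ay":0,"az":0},
    {"claw":1,"x":-0.04,"y":0.164,"z":-0.015,"ax":0,"ay":0,"az":0},
  ],
)

```text
clock: 10.1
tcp_pos: [0.5681, -0.1081, 0.1771]
orientation: [0.259, -0.041, 0.965, 0.009]
wrist_force: [-4.0, -3.5, 0.4]
finger_gap: 0.0233
```

```bash
python3 f.py
```

```text
10.1 [ 0.5681 -0.1081  0.1771] F tool [ 2.4 -3.1 -4.6] foot-E tool mm [ 4.6 16.5 22.9] M [-0.9656  0.9527 -0.5273] rz [ 0.4999  0.0391 -0.8652]
```

Now the slow search: 2 mm steps along the arc with light pressure.

>>> servo_tool(
  increments=[
    {"claw":1,"x":-0.01,"y":0.079,"z":-0.016,"ax":0,"ay":0,"az":0},
    {"claw":1,"x":-0.016,"y":0.079,"z":-0.006,"ax":0,"ay":0,"az":0},
  ],
)

```text
clock: 10.3
tcp_pos: [0.5674, -0.104, 0.1767]
orientation: [0.259, -0.041, 0.965, 0.009]
wrist_force: [-2.9, -4.9, 0.7]
finger_gap: 0.0229
```

```bash
python3 f.py
```

```text
10.3 [ 0.5674 -0.104   0.1767] F tool [ 1.3 -4.7 -4.3] foot-E tool mm [ 5.1 20.6 23.1] M [-0.9255  1.0437 -0.5268] rz [ 0.4999  0.0394 -0.8652]
```

>>> servo_tool(
  increments=[
    {"claw":1,"x":-0.015,"y":0.079,"z":-0.005,"ax":0,"ay":0,"az":0},
    {"claw":1,"x":-0.014,"y":0.079,"z":-0.004,"ax":0,"ay":0,"az":0},
  ],
)

```text
clock: 10.5
tcp_pos: [0.5665, -0.0993, 0.1757]
orientation: [0.259, -0.041, 0.965, 0.01]
wrist_force: [-0.5, -2.7, -3.0]
finger_gap: 0.0228
```

```bash
python3 f.py
```

```text
10.5 [ 0.5665 -0.0993  0.1757] F tool [ 0.9 -2.7  0.2] foot-E tool mm [ 6.1 25.5 23.8] M [-0.6738  0.738  -0.366 ] rz [ 0.4991  0.0414 -0.8655]
```

Depth rose by 0.7 mm and the axial force vanished, so this may be the hole. I'll press in a little.

>>> servo_tool(
  increments=[
    {"claw":1,"x":0.02,"y":0,"z":-0.035,"ax":0,"ay":0,"az":0},
  ],
)

```text
clock: 10.6
tcp_pos: [0.5669, -0.0989, 0.1747]
orientation: [0.259, -0.041, 0.965, 0.011]
wrist_force: [-0.9, -1.0, -2.7]
finger_gap: 0.0229
```

```bash
python3 f.py
```

```text
10.6 [ 0.5669 -0.0989  0.1747] F tool [ 1.  -0.9 -0.2] foot-E tool mm [ 6.3 25.9 24.8] M [-0.4704  0.6948 -0.2342] rz [ 0.4989  0.0423 -0.8656]
```

>>> servo_tool(
  increments=[
    {"claw":1,"x":0.02,"y":0,"z":-0.035,"ax":0,"ay":0,"az":0},
    {"claw":1,"x":0.02,"y":0,"z":-0.035,"ax":0,"ay":0,"az":0},
  ],
)

```text
clock: 10.8
tcp_pos: [0.5679, -0.099, 0.1729]
orientation: [0.259, -0.041, 0.965, 0.011]
wrist_force: [0.6, -1.0, -2.6]
finger_gap: 0.0235
```

```bash
python3 f.py
```

```text
10.8 [ 0.5679 -0.099   0.1729] F tool [-0.4 -1.   0.5] foot-E tool mm [ 6.3 25.8 27. ] M [-0.2196  0.643  -0.1494] rz [ 0.4987  0.0427 -0.8657]
```

It dropped: 27 mm on this scale against the earlier 23 mm stop, with no axial force. I'll push on through the taper, watching side forces.

>>> servo_tool(
  increments=[
    {"claw":1,"x":0.02,"y":0,"z":-0.035,"ax":0,"ay":0,"az":0},
    {"claw":1,"x":0.02,"y":0,"z":-0.035,"ax":0,"ay":0,"az":0},
  ],
)

```text
clock: 11.0
tcp_pos: [0.5687, -0.0991, 0.171]
orientation: [0.259, -0.041, 0.965, 0.011]
wrist_force: [0.5, -0.8, -2.5]
finger_gap: 0.0234
```

```bash
python3 f.py
```

```text
11.0 [ 0.5687 -0.0991  0.171 ] F tool [-0.3 -0.8  0.4] foot-E tool mm [ 6.6 25.6 29. ] M [-0.1374  0.6844 -0.0186] rz [ 0.4984  0.0424 -0.8659]
```

>>> servo_tool(
  increments=[
    {"claw":1,"x":0.02,"y":0,"z":-0.035,"ax":0,"ay":0,"az":0},
    {"claw":1,"x":0.02,"y":0,"z":-0.035,"ax":0,"ay":0,"az":0},
  ],
)

```text
clock: 11.2
tcp_pos: [0.5696, -0.0992, 0.1692]
orientation: [0.259, -0.041, 0.965, 0.011]
wrist_force: [0.2, -0.2, -2.4]
finger_gap: 0.0231
```

```bash
python3 f.py
```

```text
11.2 [ 0.5696 -0.0992  0.1692] F tool [-0.2 -0.2  0.1] foot-E tool mm [ 6.7 25.4 31. ] M [-0.0798  0.7214  0.0232] rz [ 0.4983  0.042  -0.866 ]
```

>>> servo_tool(
  increments=[
    {"claw":1,"x":0.03,"y":0.002,"z":-0.052,"ax":0,"ay":0,"az":0},
    {"claw":1,"x":0.03,"y":0.002,"z":-0.052,"ax":0,"ay":0,"az":0},
    {"claw":1,"x":0.03,"y":0.002,"z":-0.052,"ax":0,"ay":0,"az":0},
  ],
)

```text
clock: 11.5
tcp_pos: [0.572, -0.0992, 0.1654]
orientation: [0.259, -0.041, 0.965, 0.011]
wrist_force: [0.0, -0.4, -2.9]
finger_gap: 0.023
```

```bash
python3 f.py
```

```text
11.5 [ 0.572  -0.0992  0.1654] F tool [ 0.3 -0.4  0.5] foot-E tool mm [ 6.6 25.2 35.5] M [-0.1138  0.7464 -0.0075] rz [ 0.4985  0.0417 -0.8659]
```

>>> servo_tool(
  increments=[
    {"claw":1,"x":0.03,"y":0.002,"z":-0.052,"ax":0,"ay":0,"az":0},
    {"claw":1,"x":0.03,"y":0.002,"z":-0.052,"ax":0,"ay":0,"az":0},
    {"claw":1,"x":0.03,"y":0.002,"z":-0.052,"ax":0,"ay":0,"az":0},
  ],
)

```text
clock: 11.8
tcp_pos: [0.5743, -0.0991, 0.1616]
orientation: [0.259, -0.041, 0.965, 0.011]
wrist_force: [-0.0, -0.0, -2.5]
finger_gap: 0.0234
```

```bash
python3 f.py
```

```text
11.8 [ 0.5743 -0.0991  0.1616] F tool [ 0.1 -0.   0.1] foot-E tool mm [ 6.5 25.1 39.9] M [-0.011   0.7334 -0.0376] rz [ 0.4986  0.0416 -0.8658]
```

>>> servo_tool(
  increments=[
    {"claw":1,"x":0.03,"y":0.002,"z":-0.052,"ax":0,"ay":0,"az":0},
    {"claw":1,"x":0.03,"y":0.002,"z":-0.052,"ax":0,"ay":0,"az":0},
    {"claw":1,"x":0.03,"y":0.002,"z":-0.052,"ax":0,"ay":0,"az":0},
  ],
)

```text
clock: 12.1
tcp_pos: [0.5765, -0.099, 0.1577]
orientation: [0.259, -0.041, 0.965, 0.011]
wrist_force: [0.3, 0.0, -3.0]
finger_gap: 0.0231
```

```bash
python3 f.py
```

```text
12.1 [ 0.5765 -0.099   0.1577] F tool [0.  0.  0.7] foot-E tool mm [ 6.5 25.  44.4] M [-0.0749  0.7653  0.0098] rz [ 0.4986  0.0415 -0.8658]
```

>>> servo_tool(
  increments=[
    {"claw":1,"x":0.03,"y":0.002,"z":-0.052,"ax":0,"ay":0,"az":0},
    {"claw":1,"x":0.03,"y":0.002,"z":-0.052,"ax":0,"ay":0,"az":0},
    {"claw":1,"x":0.03,"y":0.002,"z":-0.052,"ax":0,"ay":0,"az":0},
    {"claw":1,"x":0.02,"y":0.002,"z":-0.035,"ax":0,"ay":0,"az":0},
  ],
)

```text
clock: 12.5
tcp_pos: [0.5793, -0.0988, 0.1529]
orientation: [0.259, -0.041, 0.965, 0.011]
wrist_force: [0.1, -0.2, -2.4]
finger_gap: 0.0232
```

```bash
python3 f.py
```

```text
12.5 [ 0.5793 -0.0988  0.1529] F tool [-0.1 -0.2  0. ] foot-E tool mm [ 6.5 25.  50. ] M [-0.0015  0.8185 -0.0173] rz [ 0.4985  0.0415 -0.8659]
```

>>> servo_tool(
  increments=[
    {"claw":1,"x":0.02,"y":0.002,"z":-0.035,"ax":0,"ay":0,"az":0},
    {"claw":1,"x":0.02,"y":0.002,"z":-0.035,"ax":0,"ay":0,"az":0},
  ],
)

```text
clock: 12.7
tcp_pos: [0.5803, -0.0987, 0.1512]
orientation: [0.259, -0.041, 0.965, 0.01]
wrist_force: [-0.0, 0.2, -2.0]
finger_gap: 0.0231
```

```bash
python3 f.py
```

```text
12.7 [ 0.5803 -0.0987  0.1512] F tool [-0.2  0.2 -0.4] foot-E tool mm [ 6.4 25.  51.9] M [-0.0601  0.7568 -0.0009] rz [ 0.4987  0.0414 -0.8658]
```

>>> servo_tool(
  increments=[
    {"claw":1,"x":0.02,"y":0.002,"z":-0.035,"ax":0,"ay":0,"az":0},
  ],
)

```text
clock: 12.8
tcp_pos: [0.5808, -0.0986, 0.1504]
orientation: [0.259, -0.041, 0.965, 0.01]
wrist_force: [-1.1, -1.4, -0.3]
finger_gap: 0.0231
```

```bash
python3 f.py
```

```text
12.8 [ 0.5808 -0.0986  0.1504] F tool [-0.  -1.3 -2.5] foot-E tool mm [ 6.4 25.  52.9] M [-0.0817  0.7925 -0.0385] rz [ 0.4987  0.0415 -0.8658]
```

Contact is beginning at the expected depth (~53 on this scale). A last half-millimetre should confirm it.

>>> servo_tool(
  increments=[
    {"claw":1,"x":0.012,"y":0.001,"z":-0.02,"ax":0,"ay":0,"az":0},
    {"claw":1,"x":0,"y":0,"z":0,"ax":0,"ay":0,"az":0},
  ],
)

```text
clock: 13.0
tcp_pos: [0.5812, -0.0988, 0.1505]
orientation: [0.259, -0.041, 0.965, 0.01]
wrist_force: [-3.6, 0.5, 2.6]
finger_gap: 0.0231
```

```bash
python3 f.py
```

```text
13.0 [ 0.5812 -0.0988  0.1505] F tool [ 0.6  0.8 -6.1] foot-E tool mm [ 6.  24.9 52.9] M [-0.0334  0.9777 -0.012 ] rz [ 0.4993  0.0411 -0.8655]
```

Seated: the stop came 29.8 mm past the lower-plate contact, against an expected 30. Releasing, then backing out along the axis.

>>> servo_tool(
  increments=[
    {"claw":0.8,"x":0,"y":0,"z":0,"ax":0,"ay":0,"az":0},
    {"claw":0.6,"x":0,"y":0,"z":0,"ax":0,"ay":0,"az":0},
    {"claw":0.4,"x":0,"y":0,"z":0,"ax":0,"ay":0,"az":0},
    {"claw":0.3,"x":0,"y":0,"z":0,"ax":0,"ay":0,"az":0},
    {"claw":0.3,"x":0,"y":0,"z":0,"ax":0,"ay":0,"az":0},
  ],
  newtons=20,
)

```text
clock: 13.5
tcp_pos: [0.5813, -0.0987, 0.1501]
orientation: [0.259, -0.041, 0.965, 0.01]
wrist_force: [-0.2, 0.9, 0.5]
finger_gap: 0.0598
```

>>> servo_tool(
  increments=[
    {"claw":0.3,"x":-0.2,"y":-0.017,"z":0.35,"ax":0,"ay":0,"az":0},
    {"claw":0.3,"x":-0.4,"y":-0.034,"z":0.7,"ax":0,"ay":0,"az":0},
    {"claw":0.3,"x":-0.5,"y":-0.043,"z":0.86,"ax":0,"ay":0,"az":0},
    {"claw":0.3,"x":-0.5,"y":-0.043,"z":0.86,"ax":0,"ay":0,"az":0},
    {"claw":0.3,"x":-0.5,"y":-0.043,"z":0.86,"ax":0,"ay":0,"az":0},
  ],
)

```text
clock: 14.0
tcp_pos: [0.5278, -0.103, 0.2421]
orientation: [0.259, -0.041, 0.965, 0.01]
wrist_force: [-0.2, -0.5, -0.6]
finger_gap: 0.0596
```

>>> servo_tool(
  increments=[
    {"claw":0.3,"x":-0.9,"y":0,"z":0.8,"ax":0,"ay":0,"az":0},
    {"claw":0.3,"x":-0.9,"y":0,"z":0.8,"ax":0,"ay":0,"az":0},
    {"claw":0.3,"x":-0.9,"y":0.5,"z":0.5,"ax":0,"ay":0,"az":0},
    {"claw":0.3,"x":-0.8,"y":0.9,"z":0,"ax":0,"ay":0,"az":0},
    {"claw":0.3,"x":-0.5,"y":0.9,"z":0,"ax":0,"ay":0,"az":0},
  ],
)

```text
clock: 14.5
tcp_pos: [0.4273, -0.0454, 0.2943]
orientation: [0.26, -0.04, 0.965, 0.01]
wrist_force: [-0.9, -0.2, -1.0]
finger_gap: 0.0598
```

```bash

python3 - <<'E'
from ov import *
for n,b in (("side",(230,150,120,130,5)),("top",(240,110,110,115,5))):
    im=env.read_camera(n)[:,:,::-1].copy(); cv2.imwrite(f"pics/end_full_{n}.png",im); overlay(n,im,[],*b,"end_"+n)
s=env.get_state(); print(s['clock'],s['tcp_pos'],s['wrist_force'])
E
```

```text
14.6 [ 0.42662872 -0.04358309  0.2937531 ] [ 0.17667756 -0.04433722  0.4160815 ]
```

View pics/end_side.png

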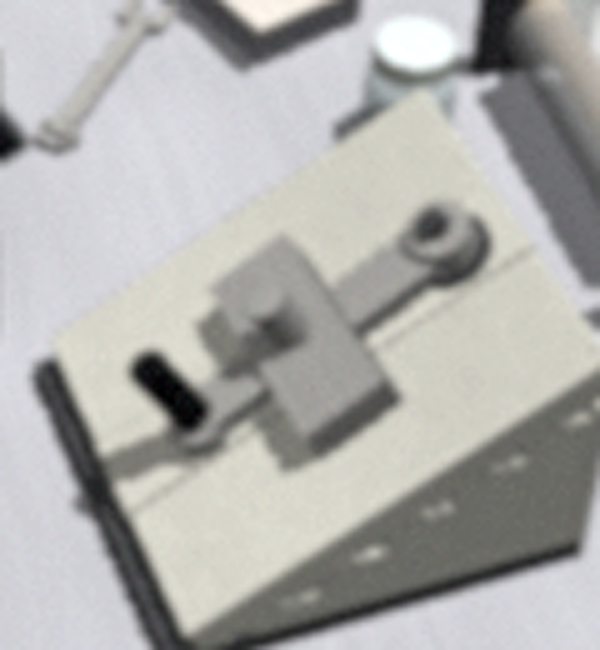

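View pics/end_full_top.png

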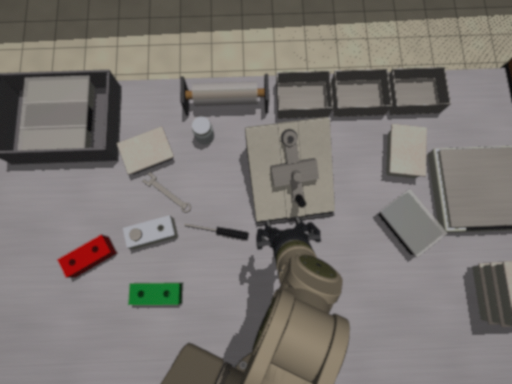

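View pics/end_full_side.png

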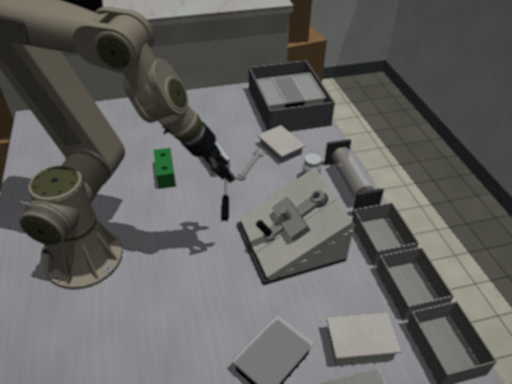

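The pictures show the pin head sitting on the cross-plate, around (282,210) in the side view. The lever is swung to about 0.08 rad. In the top view the spare is still in the white rack at (135,235), and the bystanders are where they were. The arm is clear, so I'll hand in.

```bash
python3 -c "
from workcell import env
print(env.hand_in()); print(env.get_state()['clock'])"
```

```text
the job is handed in; nothing more can be done
None
the job is handed in; nothing more can be done
```

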